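# Pump up the vacuum hold-down plate

## Task

Pump up the vacuum hold-down that keeps the green circuit board in place: with the fingertips, push its round blue plunger right down and let it rise all the way back, again and again, until the orange indicator pin stands fully out and the bright green band at its foot shows. Stop pumping as soon as the pin is fully out and take the hand away. Do it by pushing only: do not touch the pin, do not grip or lift anything, and leave the board and the other things on the bench where they are.

Things in the scene. Friction and masses are not known exactly. Their poses are not given: they have to be found in the camera images.
- pump: vacuum hold-down, fixed: aluminium plate, -110..100 mm in x, +-100 mm in y, 12 mm thick; near half (-x): black bed, top 20 mm above the bench, under the circuit board; far half (+x): grey pump housing 75 (x) x 190 (y) mm centred at x = 50 mm, flat top 75 mm above the bench. Origin on the bench at the plate's middle, z up; its place and yaw (up to 0.5 rad) vary
- plunger: blue plunger button: disc 40 mm across, 12 mm thick, on a steel stem, pushed straight down. Origin on its axis, 40 mm below its top face, at (50, 55) mm in the pump's frame; moves with the button. Spring and damper return it by itself in about 0.3 s
- plunger_top (a point): centre of the flat top face of the blue plunger button (moves with it): 115 mm above the bench at rest, 95 mm when fully down
- plunger_down (a joint): how far the plunger is pushed down, in m: 0 at rest, 0.020 at its bottom stop. Spring about 6 N at the top, 11 N at the bottom, plus 40 N per m/s of speed. A stroke pumps only if it goes deeper than about 15 mm and is then let all the way up; the pin rises on the way up
- pin: orange indicator pin, upright, 15 mm diameter, in a black collar (25 mm across, 4 mm high) on the housing top at (50, -50) mm in the pump's frame, 105 mm from the plunger. A bright green band (7 mm high) shows between collar and orange part only when it is fully out. Origin on its axis, 6 mm below its top. Not to be touched
- pin_top (a point): centre of the top of the indicator pin: 81 mm above the bench when fully in, 120 mm when fully out
- pin_out (a joint): how far the indicator pin has risen, in m: starts at 0 to 0.020, fully out at about 0.039. After full strokes it stands at about 0.009, 0.019, 0.029 and 0.039, rising 10 mm a stroke (5 to 15 mm on the first), so 2 to 4 strokes are needed. It stays up between strokes
- board: loose green circuit board 70 x 100 mm, up to 14 mm high with its parts, lying on the black bed, origin at the centre of its underside; to be left alone
- battery: loose green battery block standing upright beside the pump, 26 x 18 x 48 mm, origin at the centre of its underside; to be left alone
- jar: small loose amber jar with a black cap beside the pump, 44 mm diameter, 55 mm high, origin at the centre of its underside; to be left alone
- sensor: loose sensor module with two silver round eyes, 30 x 50 x 34 mm, origin at the centre of its underside; to be left alone
- breadboard: loose white plug-in board 165 x 55 mm, 18 mm high with its parts, origin at the centre of its underside; to be left alone
- controller: loose black controller board 69 x 54 mm, 15 mm high, origin at the centre of its underside; to be left alone
- driver: loose screwdriver with a red handle, 160 mm long, lying on the bench; to be left alone

How it is judged:
By the outcome, as a careful person would: the job done as asked, in the order asked, and still so for the second after the job is handed in, with the robot touching nothing.
It also fails if it takes over 42 s, if anything falls off the work surface, if the arm or the gripper's body presses on something with over 40 N, if the wrist force passes 120 N, or if a joint passes its speed limit or range.

## Robot

A 6-joint arm with a two-finger parallel gripper is mounted at the origin on the work surface. World frame = base frame: x ahead of the robot, y to its left, z up, the work surface at z = 0. Lengths are in m, angles in rad, forces in N, time in s.
With the tool pointing down it reaches from about 0.275 to 0.75 m from the base axis. Payload 10.2 kg.
Tool frame: the origin (TCP) lies midway between the tips of the shut fingers; the grasp point (between the pads) lies 19 mm behind it (env.hold_point_z is the distance from the TCP to the grasp point, in m); x points along the fingers, z is the direction in which the jaws open and shut, and the axes are right-handed (so a half turn about x gives the same grasp; the last joint's range is limited). The gripper opens to 85 mm and grips with 20 to 120 N. Pads are 22 mm wide; open, the fingers measure 114 mm over their backs; the gripper's body (76 mm by 85 mm) begins 54 mm behind the grasp point. The pads swing forward as they close: fully open they stand 13 mm farther back than shut.
Start: joints at [-1.545, 0.313, 1.498, -0, 1.331, -0.223], TCP at [0.129, -0.509, 0.231] pointing down, gripper open.
Joint ranges: [-2.94, 2.94], [-0.97, 2.17], [0.19, 2.56], [-1.23, 4.37], [0.02, 3.11], [-2.88, 2.88]. Speed limits (rad/s): [2.39, 2.39, 3.01, 3.14, 3.14, 3.14].

## Interface

Orientations are given as a unit quaternion [x, y, z, w].
In Python, from bench import env, kinematics, monitor, eyes, job gives the robot as it stands. The module is installed in compiled form; this text tells all that it offers. Calls block until the motion is done:
- env.reach(position, orientation): joint-space move of the TCP to a pose.
- env.movel(position, velocity=0.15, frame=None, guard=None): straight line of the TCP; frame=None keeps the orientation; velocity is the mean speed in m/s. With guard (N) it stops when the force on the tool has changed by that much, and returns True; else False.
- env.set_joints(angles): joint-space move.
- env.release() and env.close_gripper(effort=None): open the fingers fully, or close them until they stop; effort is the grip in N (None keeps the last).
- env.hold(seconds).
- kinematics.ik(position, orientation): joint angles nearest the present ones, or None.
- monitor.sense(): the state.
- eyes.grab_frame(name): name is "scene" or "top"; returns a dict with "frame" (480x640x3 uint8, red, green, blue), "mtx" (3x3 intrinsics, pixels), "k1" (the pictures are not rectified: a ray, as slopes to the right and down, at radius r is drawn at 1 + k1 r^2 times it, then the intrinsics apply), "view" (4x4, takes a point from world to camera coordinates). Camera axes: x right, y down, z forward; pixel columns grow to the right and rows downward; lengths in m; the calibration is good to about 2 mm. A picture is of the moment at which its call begins. There is no depth.
A pose or a line that the arm cannot do raises env.MotionError and nothing moves.
- job.hand_in(): hands the job in, once; it reports no verdict.
The state is a dict: "clock": time; "joints": joint angles; "qvel": joint speeds; "joint_efforts": joint torques, N m; "position": TCP position; "ee_rot": TCP orientation; "contact_force": force on the tool from outside, world axes, zero at the start; "ft_torque": the same for the moment, N m; "finger_gap": opening from 0.0 (shut) to 1.0 (fully open).
Only numpy, scipy, OpenCV 4.12 (cv2) and the standard library are available. Lean on these libraries where they do the work, as an engineer would, in place of code of your own. Each camera call takes 0.05 s, during which the arm holds its last target.

## Working session

There is one attempt and no reset: what is moved stays moved. The work goes in short steps, each a Python script; the robot and the scene stay as the last script left them, time stands still between calls to the robot, and variables do not carry over. Pictures are saved under pics/ and viewed, and the job is handed in when it is done.

```bash
mkdir -p pics
python3 - <<'E'
from bench import env, kinematics, monitor, eyes, job
import cv2,pickle
s=monitor.sense(); print({k:s[k] for k in('clock','position','ee_rot','contact_force','finger_gap')})
for n in("scene","top"):
    d=eyes.grab_frame(n); pickle.dump(d,open(f'{n}0.pkl','wb')); cv2.imwrite(f'pics/{n}0.png',d['frame'][:,:,::-1]); print(n,d['mtx'],d['k1'],d['view'])
E
```

```text
{'clock': 0.0, 'position': array([ 0.12925298, -0.50856056,  0.23074949]), 'ee_rot': array([ 0.43443559,  0.55847159, -0.43374766,  0.55788724]), 'contact_force': array([-0.13461537, -0.03237017,  0.22723954]), 'finger_gap': 0.9994809242951505}
scene [[552.35015471   0.         319.05341236]
 [  0.         552.35015471 240.55393978]
 [  0.           0.           1.        ]] 0.04258489759386082 [[-0.6867954   0.72669959 -0.01482506  0.35459124]
 [ 0.48734777  0.44526281 -0.75115457 -0.19092992]
 [-0.53926267 -0.52311446 -0.65995987  1.7940621 ]
 [ 0.          0.          0.          1.        ]]
top [[621.16058074   0.         319.48386294]
 [  0.         621.16058074 247.38557332]
 [  0.           0.           1.        ]] -0.058994299567029625 [[-0.0020351  -0.99993145 -0.01153097  0.0165851 ]
 [-0.98623854  0.00391323 -0.16528226  0.53788516]
 [ 0.16531605  0.01103592 -0.98617889  1.51367921]
 [ 0.          0.          0.          1.        ]]
```

View pics/scene0.png

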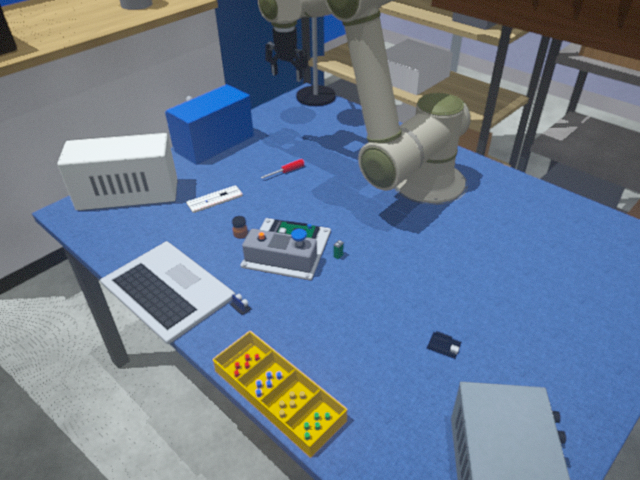

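View pics/top0.png

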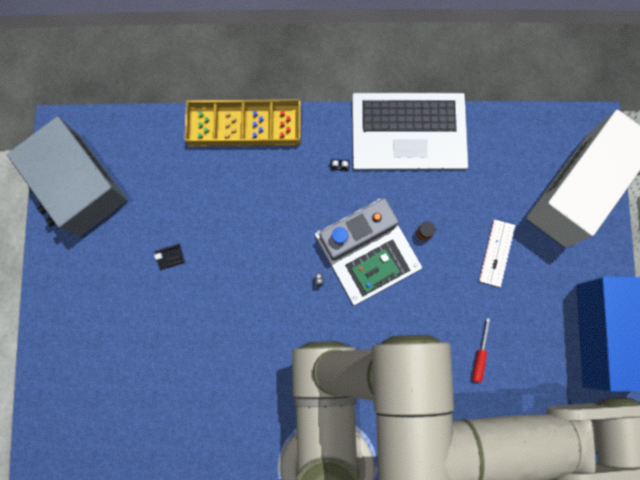

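The top view shows the blue plunger at about (340,235) and the orange pin at about (377,216). In the scene view they are at about (299,236) and (262,237). Next I'll measure both.

```bash
cat > h.py <<'E'
import numpy as np,cv2,pickle
def ray(d,px):
    K=d['mtx'];x=np.array([(px[0]-K[0,2])/K[0,0],(px[1]-K[1,2])/K[1,1]]);u=x.copy()
    for _ in range(20): u=x/(1+d['k1']*(u@u))
    V=d['view'];R=V[:3,:3];c=-R.T@V[:3,3];v=R.T@np.array([u[0],u[1],1]);return c,v/np.linalg.norm(v)
def plane(d,px,z):
    c,v=ray(d,px);return c+v*(z-c[2])/v[2]
def proj(d,P):
    V=d['view'];p=V[:3,:3]@np.asarray(P)+V[:3,3];u=p[:2]/p[2];u=u*(1+d['k1']*(u@u));K=d['mtx'];return np.array([K[0,0]*u[0]+K[0,2],K[1,1]*u[1]+K[1,2]])
def tri(d1,p1,d2,p2):
    c1,v1=ray(d1,p1);c2,v2=ray(d2,p2);t=np.linalg.lstsq(np.c_[v1,-v2],c2-c1,rcond=None)[0]
    a,b=c1+t[0]*v1,c2+t[1]*v2;return (a+b)/2,np.linalg.norm(a-b)
def blob(d,kind,roi):
    h=cv2.cvtColor(d['frame'],cv2.COLOR_RGB2HSV).astype(int)
    H,S,V=h[...,0],h[...,1],h[...,2]
    m={'blue':(H>98)&(H<118)&(S>165)&(V>120),'orange':(H>3)&(H<18)&(S>130)&(V>120),'band':(H>40)&(H<85)&(S>120)&(V>150)}[kind]
    x0,y0,x1,y1=roi;k=np.zeros(m.shape,np.uint8);k[y0:y1,x0:x1]=m[y0:y1,x0:x1]
    n,l,st,c=cv2.connectedComponentsWithStats(k,connectivity=8)
    return sorted([(int(st[i,4]),st[i,:4].tolist(),c[i].round(2).tolist()) for i in range(1,n)],reverse=True)[:3]
E
python3 - <<'E'
from h import *
t=pickle.load(open('top0.pkl','rb'));s=pickle.load(open('scene0.pkl','rb'))
for k in('blue','orange'):
    print(k,'top',blob(t,k,(320,195,400,255)),'scene',blob(s,k,(240,215,325,262)))
a=cv2.resize(t['frame'][180:320,300:450],None,fx=4,fy=4,interpolation=cv2.INTER_CUBIC)[:,:,::-1]
b=cv2.resize(s['frame'][205:290,220:360],None,fx=5,fy=5,interpolation=cv2.INTER_CUBIC)[:,:,::-1]
cv2.imwrite('pics/tc.png',a);cv2.imwrite('pics/sc.png',b)
E
```

```text
blue top [(165, [332, 228, 15, 15], [339.12, 235.26])] scene [(153, [291, 228, 16, 13], [298.58, 233.99]), (14, [307, 224, 5, 4], [309.0, 225.43])]
orange top [(32, [374, 214, 6, 6], [376.5, 216.5])] scene [(24, [259, 233, 5, 6], [260.96, 235.46])]
```

View pics/tc.png

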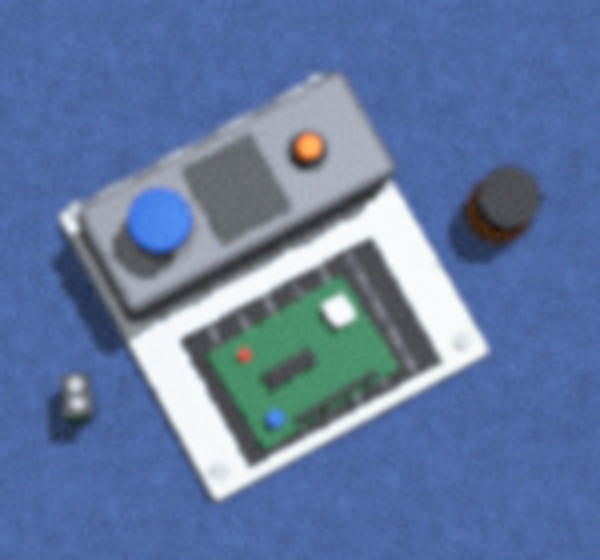

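View pics/sc.png

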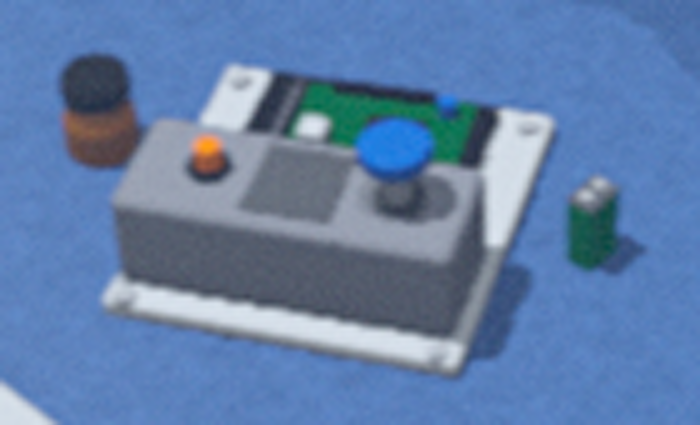

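Run:
```python
from h import *
from bench import kinematics
from scipy.spatial.transform import Rotation as R
t=pickle.load(open('top0.pkl','rb'));s=pickle.load(open('scene0.pkl','rb'))
pt=plane(t,(339.12,235.26),.115);ps=plane(s,(298.58,234.),.115)
print('plunger',pt,ps,tri(t,(339.12,235.26),s,(298.58,234.)))
# pin: top-view centroid
print('pin tri',tri(t,(376.5,216.5),s,(261,235)))
for z in(.081,.09,.1): print(z,plane(t,(376.5,216.3),z),plane(s,(261,233.8),z))
for z in(.085,): 
  q=plane(t,(376.5,216.3),z); v=pt-q; print('dist',np.linalg.norm(v[:2]),'yaw',np.arctan2(-v[0],v[1]))
for z in (.115,): # disc extents
  print('diam',np.linalg.norm(plane(t,(331.5,235),z)-plane(t,(347,235),z)))
print('plate corner', plane(t,(300+212/4,180+498/4),.012),plane(t,(300+488/4,180+350/4),.012))
```

```text
plunger [ 0.55551551 -0.0330345   0.115     ] [ 0.56053044 -0.02883422  0.115     ] (array([ 0.55647497, -0.03315053,  0.10993114]), np.float64(2.5173763975744914e-05))
pin tri (array([ 0.60752502, -0.12583165,  0.0852029 ]), np.float64(0.0005984097293218379))
0.081 [ 0.60915844 -0.12641164  0.081     ] [ 0.60099471 -0.13314289  0.081     ]
0.09 [ 0.6071863  -0.12566694  0.09      ] [ 0.60755275 -0.12475734  0.09      ]
0.1 [ 0.60499503 -0.12483951  0.1       ] [ 0.61483947 -0.11544007  0.1       ]
dist 0.10696674506688897 yaw 0.5158765227527206
diam 0.037222907484719625
plate corner [ 0.39694237 -0.06895776  0.012     ] [ 0.49043281 -0.24580275  0.012     ]
```

```bash
cat > c.py <<'E'
from h import *
from bench import env,kinematics,monitor,eyes,job
P=np.array([.557,-.032])
def look(n):
    s=eyes.grab_frame('scene');pickle.dump(s,open(f'{n}.pkl','wb'))
    print(n,'orange',blob(s,'orange',(240,195,285,262)),'band',blob(s,'band',(245,205,280,250)))
    cv2.imwrite(f'pics/{n}.png',cv2.resize(s['frame'][165:285,220:360],None,fx=5,fy=5,interpolation=cv2.INTER_CUBIC)[:,:,::-1])
E
python3 - <<'E'
from c import *
from scipy.spatial.transform import Rotation as R
y=.49;best=None
q0=monitor.sense()['joints']
for sg in(1,-1):
    zx=sg*np.array([np.cos(y),np.sin(y),0]);x=np.array([0,0,-1.]);M=np.c_[x,np.cross(zx,x),zx]
    o=R.from_matrix(M).as_quat();j=kinematics.ik([*P,.2],o);print(sg,j)
    if j is not None:
        c=np.abs(np.array(j)-q0).max()
        if best is None or c<best[0]: best=(c,o)
o=best[1]
env.close_gripper(30)
env.reach([*P,.2],o)
env.movel([*P,.135],velocity=.1)
s=monitor.sense();print(s['clock'],s['position'],s['contact_force'],s['finger_gap'])
look('a1')
E
```

```text
1 [-2.67380904e-01  4.09886092e-01  1.44417633e+00 -4.44089210e-16
  1.28753023e+00 -7.57380904e-01]
-1 [-2.67380904e-01  4.09886092e-01  1.44417633e+00 -4.44089210e-16
  1.28753023e+00  2.38421175e+00]
3.9583 [ 0.55734174 -0.03218472  0.13560976] [ 0.23410011  0.59048986 -0.10777259] 0.0009033827700517652
a1 orange [(23, [259, 233, 5, 6], [260.87, 235.39])] band []
```

View pics/a1.png

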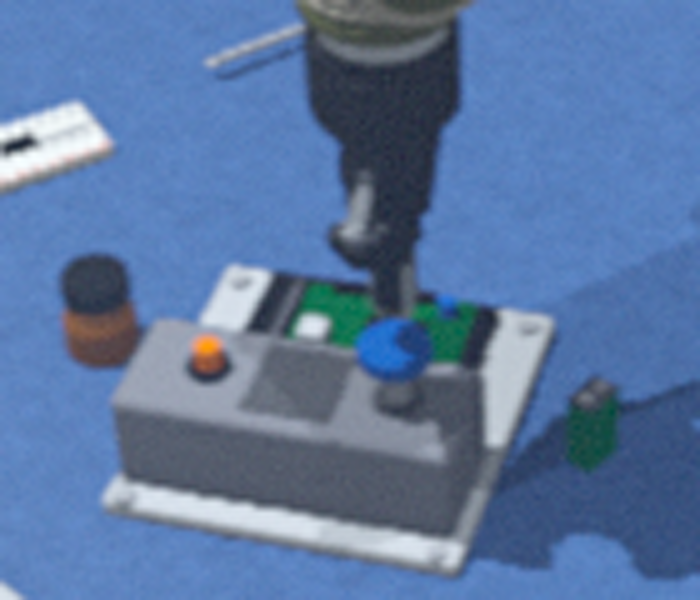

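The crop shows the shut fingertips just above the blue button, centred on it to within a few mm. The pin, at crop (207,355), is clear of the hand. Now the first stroke.

```bash
cat >> c.py <<'E'
def stroke(n):
    f0=monitor.sense()['contact_force'][2]
    g=env.movel([*P,.089],velocity=.05,guard=22)
    s=monitor.sense();print('down',g,s['position'].round(4),'dF',s['contact_force'][2]-f0)
    look(n+'d')
    env.movel([*P,.135],velocity=.1);env.hold(.5)
    s=monitor.sense();print('up',s['clock'],s['position'].round(4),s['contact_force'].round(2));look(n)
E
python3 -c "
from c import *
stroke('s1')"
```

```text
down True [ 0.5573 -0.0321  0.0954] dF 10.075826333960151
s1d orange [(24, [259, 233, 5, 6], [260.96, 235.46])] band []
up 5.8833 [ 0.557  -0.032   0.1349] [-0.39 -0.76 -0.45]
s1 orange [(29, [259, 231, 5, 8], [260.97, 234.55])] band []
```

View pics/s1d.png

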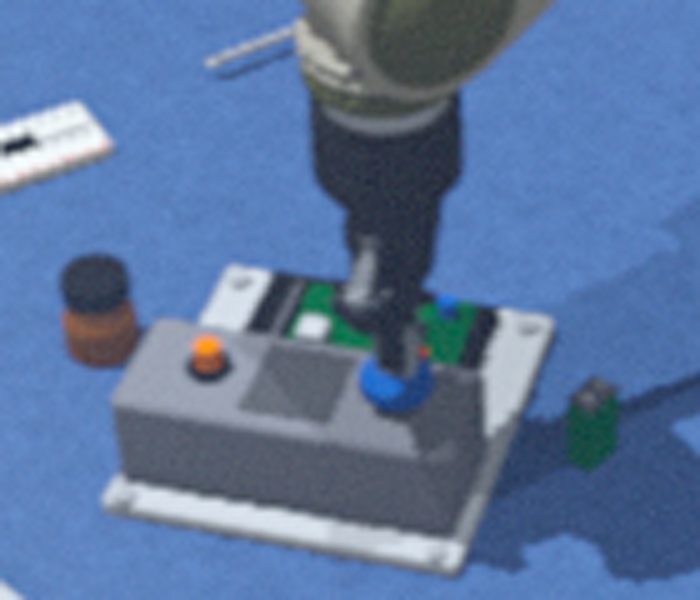

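View pics/s1.png

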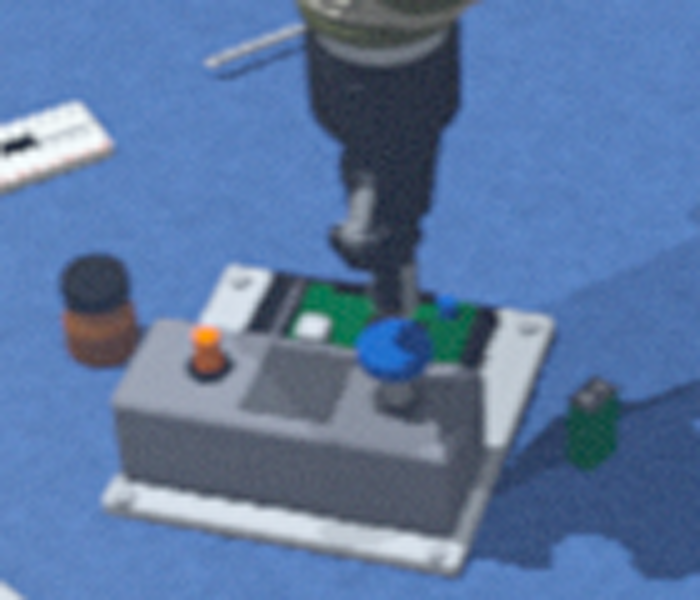

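The full stroke bottomed out at z=0.095 and the pin rose about 2 px, with no green band yet. I'll do one stroke at a time from here.

```bash
python3 -c "
from c import *
stroke('s2')"
```

```text
down True [ 0.5573 -0.032   0.0954] dF 10.097254183835501
s2d orange [(30, [259, 231, 5, 8], [260.97, 234.47])] band []
up 7.8083 [ 0.557  -0.032   0.1349] [ 0.02  0.11 -0.22]
s2 orange [(37, [259, 228, 5, 11], [260.73, 233.11])] band []
```

View pics/s2.png

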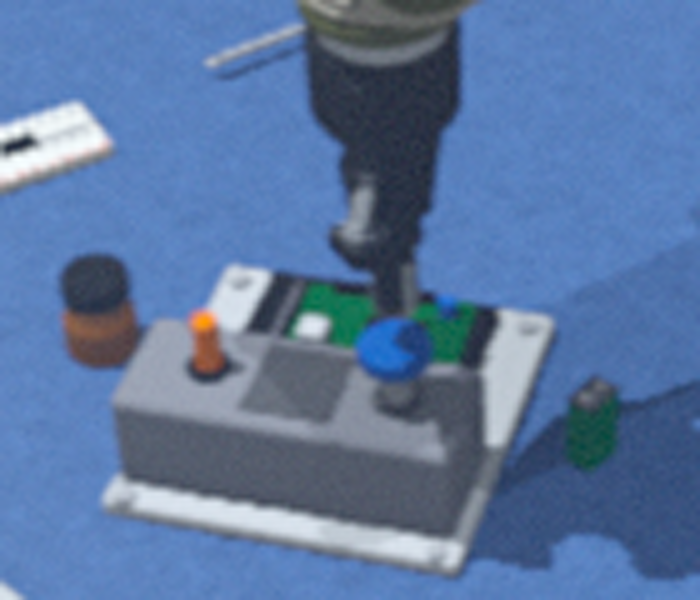

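The pin top rose to row 228, about 3 px or 10 mm, and is still without a band. So another stroke is needed.

```bash
python3 -c "
from c import *
stroke('s3')
s=pickle.load(open('s3.pkl','rb'))
for z in (.081,.09,.1,.11,.12): print(z,proj(s,[.607,-.126,z]))
"
```

```text
down True [ 0.5573 -0.032   0.0954] dF 10.635211977601768
s3d orange [(36, [259, 228, 5, 11], [260.81, 233.31])] band []
up 9.7333 [ 0.557  -0.032   0.1349] [ 0.09  0.69 -0.73]
s3 orange [(30, [258, 225, 5, 11], [260.23, 229.7])] band [(3, [260, 237, 3, 1], [261.0, 237.0])]
0.081 [261.12494929 236.04975659]
0.09 [260.84084654 233.49573264]
0.1 [260.52234409 230.63359161]
0.11 [260.20081671 227.74547678]
0.12 [259.87621892 224.8310123 ]
```

View pics/s3.png

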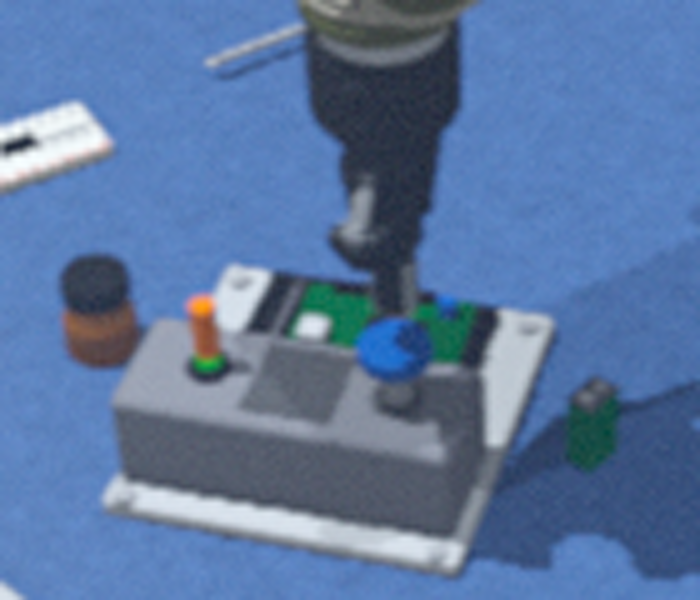

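The green band now shows at the pin's foot, at crop (208,364). The pin top is at about row 225–226, which matches the fully-out height. I'll stop pumping, take the hand away and check once more.

```bash
python3 -c "
from c import *
env.movel([*P,.23],velocity=.15)
env.set_joints([-1.2,0.313,1.498,0,1.331,-.757])
env.hold(.3)
look('f');t=eyes.grab_frame('top');cv2.imwrite('pics/ft.png',t['frame'][:,:,::-1])
s=monitor.sense();print(s['clock'],s['position'],s['contact_force'])
a=pickle.load(open('f.pkl','rb'))['frame'];b=pickle.load(open('s3.pkl','rb'))['frame']
print(blob(t,'band',(365,200,390,225)))
a0=pickle.load(open('top0.pkl','rb'))['frame'];d=cv2.absdiff(cv2.GaussianBlur(a0,(5,5),0),cv2.GaussianBlur(t['frame'],(5,5),0)).max(2);print('changed px around pump+items',[(n,int((d[y0:y1,x0:x1]>40).sum())) for n,(x0,y0,x1,y1) in dict(board=(340,240,415,300),jar=(412,215,440,245),batt=(308,268,330,292),sens=(325,152,353,175),bread=(478,215,518,290),ctrl=(150,240,190,272)).items()])
"
```

```text
f orange [(31, [258, 225, 5, 11], [260.26, 229.58])] band [(3, [260, 237, 3, 1], [261.0, 237.0])]
12.7167 [ 0.29402403 -0.43481754  0.23110859] [-0.00993928 -0.90623939 -0.4807251 ]
[]
changed px around pump+items [('board', 0), ('jar', 0), ('batt', 0), ('sens', 0), ('bread', 0), ('ctrl', 0)]
```

View pics/f.png

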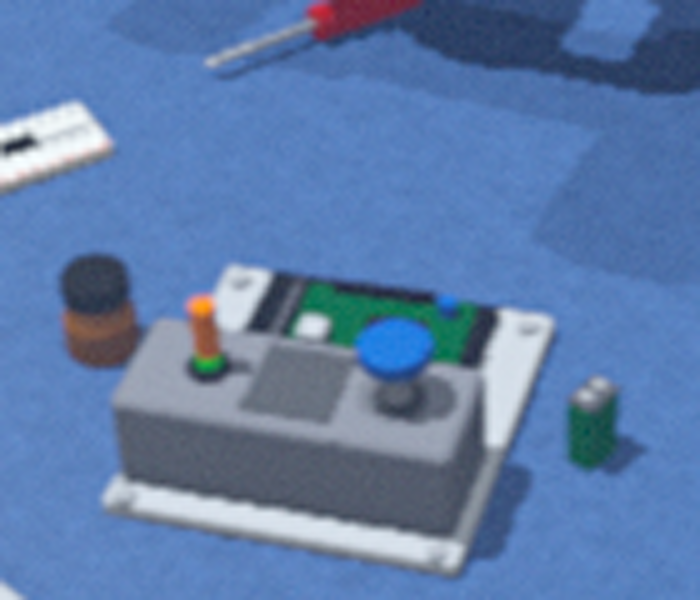

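View pics/ft.png

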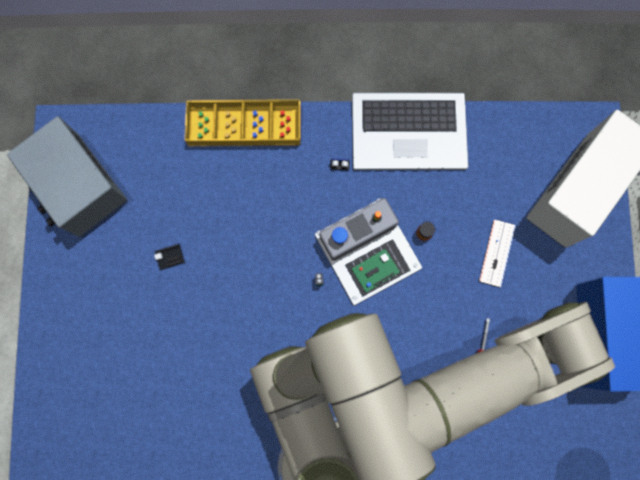

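The final pictures show the pin fully out with its green band at scene crop (208,364). The plunger is back at rest at (394,347) and the hand is clear. The other items look unmoved.

```bash
python3 -c "
from bench import job;print(job.hand_in())"
```

```text
the job is handed in; nothing more can be done
None
```

The vacuum hold-down is pumped up and the job is handed in. I gave the plunger three full strokes with the shut fingertips, letting it rise fully each time, then stopped and moved the hand away at about 12.7 s on the clock.

**Strokes:** Each one went down to z ≈ 0.095 m, the bottom stop. The force guard, set at a 22 N change, stopped each push there; readings just after showed about 10 N.

**Pin:** Its top rose after every stroke, to image rows 231, 228 and then 225. The green band first showed after the third stroke and was still there after the hand withdrew. The band was only about 3 px in the mask in the scene view and was not detected from the top camera. I relied on the enlarged scene picture and on the pin top's row, which fits 120 mm to within about 4 mm.

**Other items:** A before-and-after comparison of top views found no change around the board, jar, battery, sensor, breadboard or controller. The screwdriver was partly hidden by the arm in the last top view. Its tip was unchanged in the scene view, and the hand never went down near it.

**Plunger position:** The two cameras disagreed by about 5 mm on its x position and about 4 mm on y. I pushed at a point between them, which also fitted a check from the plate's corners, and the fingertips landed near the centre of the button.

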